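# Prop out and tension the loaf slicer

### The arm

A 7-joint arm with a two-finger parallel gripper is mounted at the origin on the work surface. World frame = base frame: x ahead of the robot, y to its left, z up, the work surface at z = 0. Lengths are in mm, angles in rad, forces in N, time in s.
With the tool pointing down it reaches from about 425 to 875 mm from the base axis. Payload 4.7 kg.
Tool frame: the origin (TCP) lies between the finger pads; the fingertips stand env.tip_reach ahead of it and the grasp point (between the pads) is the TCP (env.tip_reach is the distance from the TCP to the fingertips, in mm); z points along the fingers, y is the line along which they close (so a half turn about z gives the same grasp; the last joint's range is limited). The gripper opens to 85 mm and grips with 20 to 120 N. Pads are 22 mm wide; open, the fingers measure 114 mm over their backs; the gripper's body (76 mm by 85 mm) begins 54 mm behind the grasp point. The pads swing forward as they close: fully open they stand 13 mm farther back than shut.
Start: joints at [1.356, 0.321, -0.07, 1.45, 0.023, 1.371, -0.057], TCP at [147.404, -633.084, 250.349] pointing down, gripper open.
Joint ranges: [-2.86, 2.86], [-0.3, 2.09], [-1.38, 1.24], [0.06, 2.45], [-1.56, 4.7], [0.09, 2.05], [-2.69, 2.69]. Speed limits (rad/s): [2.57, 2.57, 3.14, 3.14, 3.14, 3.14, 3.14].

### API

Orientations are given as a unit quaternion [w, x, y, z].
In Python, from workcell import env gives the robot as it stands.
- The arm moves only by the tool carry_out, never from a script. Its argument "moves" is a list of rows, each an object of numbers: "jaw": the gripper command: -1 is fully open, 1 is shut, values between are in proportion; "tx", "ty", "tz": the shift along the world's x, y, z scaled (see below); "yaw": the turn about the world's z scaled (see below). A call has 1 to 20 rows; each row shifts and turns the commanded pose from where the row before left it; what a row does not reach is not made up. The controller multiplies each number of a shift by 200 mm and each number of a turn by 120 degrees. A row lasts 1/10 s, in which the tool goes at most 50 mm and 8.59 degrees, less where a joint would pass 70% of its speed; a pose out of reach is approached as far as the arm can. A call with a number of a shift or a turn outside -1 to 1 is refused whole. A call with a gripper value outside its range is refused whole. The fingers move at their own pace and stop on an object; "newtons" is the grip in N (left out, the last holds). Time passes only in rows, so rows that do not move let the fingers close. It gives the time, the measured TCP pose, the force, the opening and the grip force at its end, in the units of the state.
- env.read_state(): the state, without advancing time (a new reading comes with each control period).
- env.snapshot(name): name is "scene" or "top" or "wrist"; returns (picture, depth): 400x640x3 uint8, red, green, blue; 400x640 float32, mm along the optical axis (not along the pixel's ray), 0 where there is no reading.
- env.camera_model(name): a dict with "intrinsics" (3x3 intrinsics, pixels), "R" (3x3) and "t" (3): a world point X has camera coordinates R X + t. Camera axes: x right, y down, z forward; pixel columns grow to the right and rows downward; lengths in mm; the calibration is good to about 2 mm. A picture is of the moment at which its call begins: read the wrist's pose just before it. camera_model takes no time and is no camera call; for the wrist camera it gives the pose at the moment of the call.
- env.finish_job(): hands the job in; it is judged then, once.
The state is a dict: "t": time; "joint_pos": joint angles; "joint_vel": joint speeds; "joint_torque": joint torques, N m; "position": TCP position; "orientation": TCP orientation; "wrist_force": force on the tool from outside, world axes, zero at the start; "moment": the same for the moment, N m; "gripper_width": opening from 0.0 (shut) to 1.0 (fully open); "grip_force": force on a finger pad.
Only numpy, scipy, OpenCV 4.12 (cv2) and the standard library are available. Lean on these libraries where they do the work, as an engineer would, in place of code of your own. Each camera call takes 0.05 s, during which the arm holds its last target. There are 200 camera calls.

### The job

Get the white loaf slicer ready for use: first swing its folding prop leg out by its yellow peg until it hits its stop, then wind the blue tension wheel clockwise until the resistance turns firm and the gauge pointer sits in the green band. Do not wind on into the red, and leave the crockery, spoon, jar and trivet where they are.

Things in the scene. Friction and masses are not known exactly. Their poses are not given: they have to be found in the camera images.
- slicer: Loaf slicer, fixed to the table: white board 160 (x) by 320 (y) mm, top 26 mm high. Origin: centre of its underside; z up. On it: a steel blade along y at x = +45 mm with posts at y = -118 and +45, up to 68 mm high; at the +y end a grey gear housing (56 mm high) with the blue tension wheel; near the -x edge a gauge with white face (38 mm high). Folding leg at the -y end.
- wheel_axis (a point): Centre of the blue tension wheel (100 mm over the rim, rim bar 10 mm thick), at slicer x +15, y +105, height 68 mm. The wheel turns about the vertical through this point; axes as the slicer's.
- wheel_knob (a point): Middle of the wheel's black upright crank knob: 18 mm diameter, free to spin on its pin, standing on the rim 45 mm from the wheel axis. This point is 98 mm above the table; the grippable cylinder runs from 77 to 117 mm, the rim's top is at 73 mm. Moves on a 45 mm circle as the wheel turns; at wheel angle 0 it lies on the slicer's +x side of the axis.
- wheel (a joint): Turn of the wheel, rad, growing clockwise from above; starts 0 to 1.2. Drag 0.24 N m (about 5 N at the knob) up to 3.8, where the take-up spring comes in and adds 0.5 N m per rad, the firm feel (about 8 N at the knob at 4.2, 11 N at 4.5). Green 4.0 to 4.6, red from 4.8, end stop 5.2. Let go, the drag holds it up to about 4.3; from further on it springs back to about 4.3.
- gauge_pointer (a point): Tip line of the black gauge pointer bar (30 by 2.5 mm, across the white gauge face), 40 mm high. Slides 14 mm per rad of the wheel towards the slicer's +y; at 3.8 rad it meets a small steel spring pad, which it then pushes along.
- gauge_green (a point): Centre of the green band on the gauge (8.4 mm long in the slicer's y), which the pointer reaches at wheel angle 4.3; the band is 4.0 to 4.6 rad. The red zone starts 2.8 mm beyond the green.
- leg_hinge (a point): Vertical hinge of the folding prop leg, at slicer x -55, y -173, height 12 mm.
- leg_peg (a point): Middle (47 mm high) of the yellow upright peg on the leg's free end, 110 mm from the hinge: 14 mm diameter, standing free from 19 to 63 mm above the table. The leg itself is an aluminium bar 18 mm wide, top 19 mm high, 3 mm off the board's end when folded.
- leg (a joint): Swing of the prop leg, rad: 0 folded along the board's end (pointing to the slicer's +x), growing clockwise seen from above to its stop at 1.5 (pointing to the slicer's -y). Starts between 0 and 0.35; light drag of 0.15 N m, stays where left.
- bowl_a: Green ceramic bowl, 130 mm wide, 58 mm high, to be left alone. Origin: centre of its underside.
- bowl_b: Second green ceramic bowl, same as the first.
- pot: Small aluminium pot, 140 mm wide, 85 mm high, with two side handles, 203 mm over them along its y. To be left alone. Origin: centre of its underside.
- trivet: Orange round trivet, 170 mm wide, 8 mm thick, to be left alone. Origin: centre of its underside.
- spoon: Stainless serving spoon, 240 mm long, lying along its x, to be left alone.
- jar: Storage jar, 68 mm wide, 100 mm high, to be left alone. Origin: centre of its underside.

How it is judged (in metres and radians):
On the way, in this order (a step that is already met when the one before it is completed fails the run):
1. the prop leg is swung out to its stop (within 0.1 rad) (value of joint leg above 1.4 rad), for 0.2 s.
2. the wheel is wound until the pointer is in the green band (wheel 4.0 to 4.6 rad) (value of joint wheel between 4 and 4.6 rad), for 0.3 s.
At the end, for the whole second after the job is handed in: The prop leg is out at its stop (1.4 rad or more of 1.5), the gauge pointer is in the green band (wheel between 4.0 and 4.6 rad), and wheel and leg are at rest (all of step 2 and value of joint leg above 1.4 rad and velocity of joint wheel between -0.05 and 0.05 rad/s and velocity of joint leg between -0.05 and 0.05 rad/s); the robot touches nothing.
It fails at once if the wheel is over-wound into the red (4.8 rad or more) (value of joint wheel above 4.8 rad).
It fails at once if a bowl, the pot, the trivet, the spoon or the jar is shifted by more than 20 mm (distance of any of bowl_a, bowl_b, pot, trivet, spoon, jar from where it was at the start of the episode above 0.02 m).
It also fails if it takes over 72 s, if anything falls off the work surface, if the arm or the gripper's body presses on something with over 40 N, if the wrist force passes 120 N, or if a joint passes its speed limit or range.

## Working session

There is one attempt and no reset: what is moved stays moved. The work goes in short steps, Python scripts to look and compute and a tool call to move; the robot and the scene stay as the last step left them, time stands still between calls to the robot, and variables do not carry over. Pictures are saved under pics/ and viewed, at most 10 in all, crops included, and the job is handed in when it is done.

Besides the shell and the picture viewer there is one more tool, called after ">>>" as name(argument=value, ...), one argument or row to a line, values as JSON. carry_out: Moves the arm, as the interface text tells. Shifts and turns lie within -1 to 1; 1 stands for 200 mm of shift or 120 degrees of turn. Its arguments: {"type":"object","properties":{"moves":{"type":"array"},"newtons":{"type":"number"}},"required":["moves"]}

```bash
mkdir -p pics; ls; python3 - <<'E'
from workcell import env
import cv2
for n in("top","scene"):
    p,d=env.snapshot(n); cv2.imwrite(f"pics/{n}0.png",p[:,:,::-1])
s=env.read_state(); print(s['t'],s['position'],s['orientation'],env.tip_reach,s['wrist_force'])
m=env.camera_model("top");print(m)
E
```

```text
pics
0.1 [ 147.2672285  -632.65670586  249.34382672] [-8.36551276e-04  9.93463452e-01  1.14147491e-01 -1.38467368e-04] 19.0 [-0.00280336 -0.41398628  0.19489566]
{'intrinsics': array([[516.19997965,   0.        , 317.34219016],
       [  0.        , 516.19997965, 201.7430349 ],
       [  0.        ,   0.        ,   1.        ]]), 'R': array([[-0.0220652 , -0.99975345,  0.00248288],
       [-0.97557377,  0.02098848, -0.2186671 ],
       [ 0.21856107, -0.00724717, -0.97579636]]), 't': array([ -13.31050856,  593.96939041, 1699.79558432])}
```

View pics/top0.png

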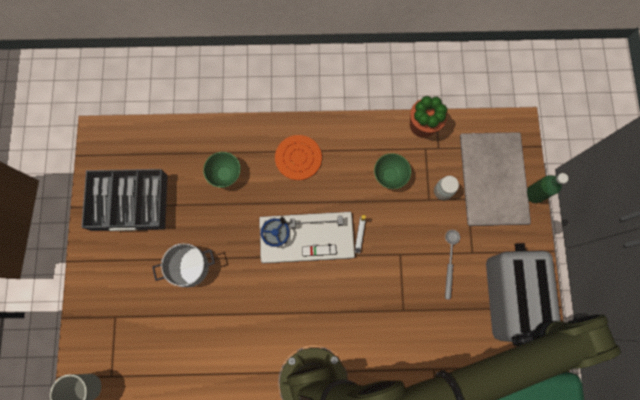

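View pics/scene0.png

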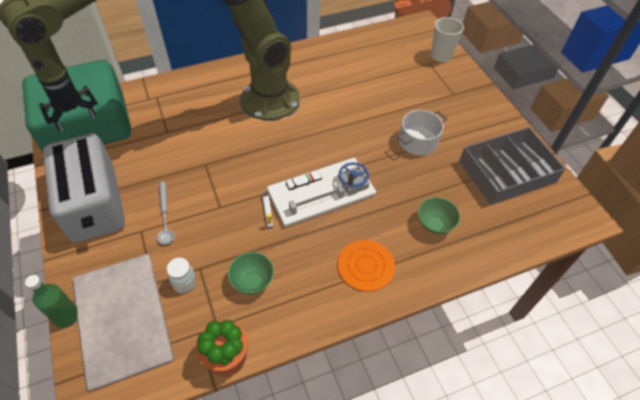

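The top view shows the slicer at pixels (260–354, 213–262), the wheel at (276,232) and the yellow peg at about (364,217). World +x is up and +y is left. Next I fit the board and enlarge the crop.

```bash
cat > h.py <<'E'
from workcell import env
import numpy as np, cv2
def onplane(m,u,v,z):
    r=m['R'].T@np.linalg.solve(m['intrinsics'],[u,v,1.]); c=-m['R'].T@m['t']
    return c+r*(z-c[2])/r[2]
def proj(m,X):
    q=m['intrinsics']@(m['R']@np.asarray(X,float)+m['t']); return q[:2]/q[2]
E
python3 - <<'E'
from h import *
p,d=env.snapshot("top"); m=env.camera_model("top")
x0,y0=245,200; c=p[200:275,245:380]
hsv=cv2.cvtColor(c,cv2.COLOR_RGB2HSV)
w=((hsv[...,1]<45)&(hsv[...,2]>130)).astype(np.uint8)
n,l,st,ce=cv2.connectedComponentsWithStats(w); i=1+st[1:,4].argmax(); print(st[i],ce[i])
h=cv2.convexHull(np.argwhere(l==i)[:,::-1].astype(np.float32))[:,0]
P=np.array([onplane(m,u+x0,v+y0,26)[:2] for u,v in h],np.float32)
print("rect",cv2.minAreaRect(P)); print(cv2.boxPoints(cv2.minAreaRect(P)))
ye=(hsv[...,0]>20)&(hsv[...,0]<35)&(hsv[...,1]>150)&(hsv[...,2]>130)
yy,xx=np.nonzero(ye);print("peg",len(xx),xx.mean()+x0,yy.mean()+y0,onplane(m,xx.mean()+x0,yy.mean()+y0,50))
bl=(hsv[...,0]>100)&(hsv[...,0]<130)&(hsv[...,1]>110)
yy,xx=np.nonzero(bl);(cc,sz,a)=cv2.minAreaRect(np.c_[xx,yy].astype(np.float32)); print("wheel",len(xx),cc,sz,onplane(m,cc[0]+x0,cc[1]+y0,70))
cv2.imwrite("pics/crop.png",cv2.resize(c[:,:,::-1],None,fx=5.9,fy=5.9,interpolation=cv2.INTER_CUBIC))
E
```

```text
[  16   12   93   51 3057] [69.39286883 39.08341511]
rect ((479.76519775390625, 14.0181884765625), (159.0397491455078, 317.5919494628906), 2.167400598526001)
[[ 394.29666  169.69318]
 [ 406.30777 -147.67157]
 [ 565.23376 -141.6568 ]
 [ 553.22266  175.70795]]
peg 11 363.0909090909091 216.63636363636363 [ 541.35080356 -182.10127285   50.        ]
wheel 152 (30.0, 32.0) (26.0, 26.0) [491.27952637 118.61518619  70.        ]
```

View pics/crop.png

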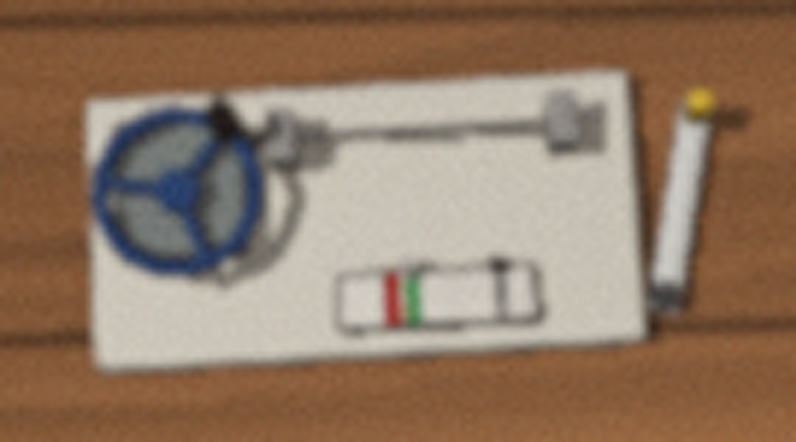

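Measured points agree with the given geometry. The board measures 159×318 mm and its yaw is 2.2°. The wheel centre is (491,119), against (491,119.5) from the board. The peg is 112 mm from the hinge, so the leg is at about 0.23 rad. Moving over the peg.

>>> carry_out(
  moves=[
    {"tx": 0.123, "ty": 0.141, "jaw": 0},
    {"tx": 0.123, "ty": 0.141, "jaw": 0},
    {"tx": 0.123, "ty": 0.141, "jaw": 0},
    {"tx": 0.123, "ty": 0.141, "jaw": 0},
    {"tx": 0.123, "ty": 0.141, "jaw": 0},
    {"tx": 0.123, "ty": 0.141, "jaw": 0},
    {"tx": 0.123, "ty": 0.141, "jaw": 0},
    {"tx": 0.123, "ty": 0.141, "jaw": 0},
    {"tx": 0.123, "ty": 0.141, "jaw": 0},
    {"tx": 0.123, "ty": 0.141, "jaw": 0},
    {"tx": 0.123, "ty": 0.141, "jaw": 0},
    {"tx": 0.123, "ty": 0.141, "jaw": 0},
    {"tx": 0.123, "ty": 0.141, "jaw": 0},
    {"tx": 0.123, "ty": 0.141, "jaw": 0},
    {"tx": 0.123, "ty": 0.141, "jaw": 0},
    {"tx": 0.123, "ty": 0.141, "jaw": 0},
    {"jaw": 0},
    {"jaw": 0},
  ],
  newtons=25,
)

```text
$.moves[0]: bad value
```

```bash
python3 - <<'E'
from h import *
s=env.read_state(); m=env.camera_model("wrist"); p,d=env.snapshot("wrist")
print(s['t'],s['position'],s['gripper_width'],s['orientation'])
hsv=cv2.cvtColor(p,cv2.COLOR_RGB2HSV)
ye=((hsv[...,0]>20)&(hsv[...,0]<35)&(hsv[...,1]>150)&(hsv[...,2]>100)).astype(np.uint8)
n,l,st,ce=cv2.connectedComponentsWithStats(ye)
for i in range(1,n):
    if st[i,4]>30:
        dd=d[l==i];print(st[i],ce[i],onplane(m,*ce[i],50),np.median(dd))
cv2.imwrite("pics/w1.png",p[:,:,::-1])
E
```

```text
0.15 [ 147.29066548 -632.69010872  249.4445396 ] 1.0015347106681964 [-7.53832390e-04  9.93464899e-01  1.14135510e-01 -1.11436091e-04]
```

View pics/w1.png

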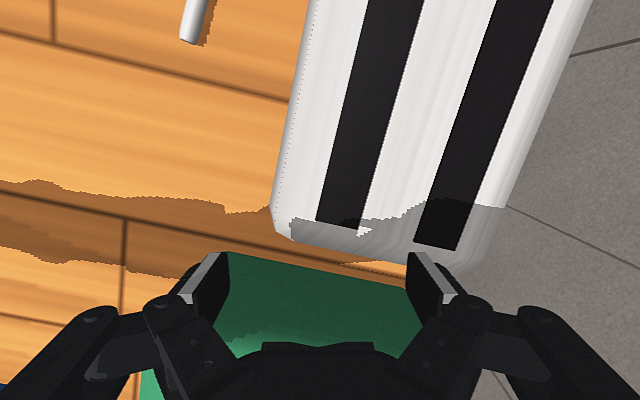

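The wrist view shows the toaster at (270–590, 0–270), directly ahead (+x), and the move was refused, probably because every key is needed. I'll head +y first to stay clear of the toaster, raising the tool a little.

>>> carry_out(
  moves=[
    {"tx": 0, "ty": 0.2, "tz": 0.1, "yaw": 0, "jaw": 0},
    {"tx": 0, "ty": 0.2, "tz": 0.1, "yaw": 0, "jaw": 0},
    {"tx": 0.08, "ty": 0.2, "tz": 0, "yaw": 0, "jaw": 0},
    {"tx": 0.15, "ty": 0.165, "tz": 0, "yaw": 0, "jaw": 0},
    {"tx": 0.15, "ty": 0.15, "tz": 0, "yaw": 0, "jaw": 0},
    {"tx": 0.15, "ty": 0.15, "tz": 0, "yaw": 0, "jaw": 0},
    {"tx": 0.15, "ty": 0.15, "tz": 0, "yaw": 0, "jaw": 0},
    {"tx": 0.15, "ty": 0.15, "tz": 0, "yaw": 0, "jaw": 0},
    {"tx": 0.15, "ty": 0.15, "tz": 0, "yaw": 0, "jaw": 0},
    {"tx": 0.15, "ty": 0.15, "tz": 0, "yaw": 0, "jaw": 0},
    {"tx": 0.15, "ty": 0.15, "tz": 0, "yaw": 0, "jaw": 0},
    {"tx": 0.15, "ty": 0.15, "tz": -0.1, "yaw": 0, "jaw": 0},
    {"tx": 0.15, "ty": 0.15, "tz": -0.1, "yaw": 0, "jaw": 0},
    {"tx": 0.14, "ty": 0.14, "tz": -0.1, "yaw": 0, "jaw": 0},
    {"tx": 0.1, "ty": 0, "tz": -0.1, "yaw": 0, "jaw": 0},
    {"tx": 0.1, "ty": 0, "tz": -0.1, "yaw": 0, "jaw": 0},
    {"tx": 0, "ty": 0, "tz": 0, "yaw": 0, "jaw": 0},
    {"tx": 0, "ty": 0, "tz": 0, "yaw": 0, "jaw": 0},
  ],
  newtons=25,
)

```text
t: 2.0
position: [530.9, -181.9, 189.9]
orientation: [-0.001, 0.993, 0.114, -0.001]
wrist_force: [-0.6, -0.4, 0.1]
gripper_width: 0.498
grip_force: 0.0
```

```bash
cat > peg.py <<'E'
from h import *
s=env.read_state(); m=env.camera_model("wrist"); p,d=env.snapshot("wrist")
print(s['t'],s['position'],s['gripper_width'],s['orientation'])
hsv=cv2.cvtColor(p,cv2.COLOR_RGB2HSV)
ye=((hsv[...,0]>20)&(hsv[...,0]<35)&(hsv[...,1]>150)&(hsv[...,2]>100)).astype(np.uint8)
n,l,st,ce=cv2.connectedComponentsWithStats(ye)
for i in range(1,n):
    if st[i,4]>80:
        P=[(m['R'].T@(np.linalg.solve(m['intrinsics'],[u,v,1.])*d[v,u]-m['t'])) for v,u in np.argwhere((l==i)&(d>0))]
        P=np.array(P);print(st[i],P.mean(0),P.max(0), P[P[:,2]>58].mean(0))
cv2.imwrite("pics/w2.png",p[:,:,::-1])
E
python3 peg.py
```

```text
2.0 [ 530.86194442 -181.90548267  189.93854646] 0.4981533133867844 [-5.70887776e-04  9.93442538e-01  1.14328477e-01 -7.73284355e-04]
[312 175  16  24 289] [ 542.0414455  -181.14523008   54.93379313] [ 546.89294883 -175.24158184   64.01554291] [ 540.38994586 -181.77184616   62.25260334]
```

View pics/w2.png

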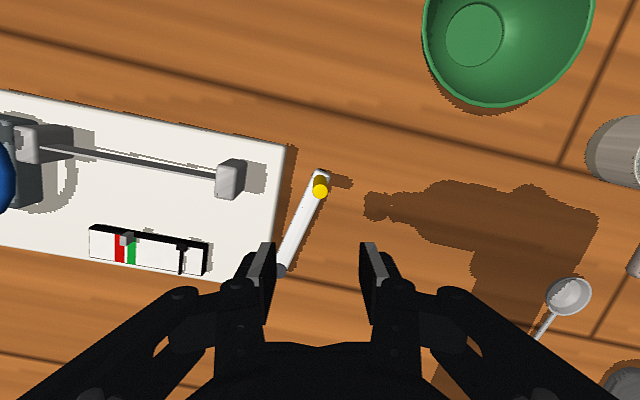

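The peg top sits at pixel (320,188), between the fingers. It measures (540.4, −181.8) at height 63, as it should. Moving +10 mm x and down 140 mm, then gripping.

>>> carry_out(
  moves=[
    {"tx": 0.05, "ty": 0, "tz": -0.1, "yaw": 0, "jaw": 0},
    {"tx": 0, "ty": 0, "tz": -0.15, "yaw": 0, "jaw": 0},
    {"tx": 0, "ty": 0, "tz": -0.15, "yaw": 0, "jaw": 0},
    {"tx": 0, "ty": 0, "tz": -0.15, "yaw": 0, "jaw": 0},
    {"tx": 0, "ty": 0, "tz": -0.15, "yaw": 0, "jaw": 0},
    {"tx": 0, "ty": 0, "tz": 0, "yaw": 0, "jaw": 0},
    {"tx": 0, "ty": 0, "tz": 0, "yaw": 0, "jaw": 1},
    {"tx": 0, "ty": 0, "tz": 0, "yaw": 0, "jaw": 1},
    {"tx": 0, "ty": 0, "tz": 0, "yaw": 0, "jaw": 1},
    {"tx": 0, "ty": 0, "tz": 0, "yaw": 0, "jaw": 1},
    {"tx": 0, "ty": 0, "tz": 0, "yaw": 0, "jaw": 1},
  ],
  newtons=20,
)

```text
t: 3.15
position: [542.7, -182.7, 52.8]
orientation: [0.001, 0.993, 0.114, 0.001]
wrist_force: [-2.5, 0.1, 7.3]
gripper_width: 0.156
grip_force: 21.1
```

```bash
python3 - <<'E'
from h import *
H=np.array([431.4,-161]);b=np.radians(2.17)
for a in np.linspace(.228,1.5,13):
    q=H+110*np.array([np.cos(b-a),np.sin(b-a)])
    if a>.229: print(round(a,2),q.round(1),((q-o)/200).round(3))
    o=q
E
```

```text
0.33 [ 536.6 -193.1] [-0.014 -0.057]
0.44 [ 532.6 -204.1] [-0.02  -0.055]
0.55 [ 527.5 -214.5] [-0.026 -0.052]
0.65 [ 521.3 -224.4] [-0.031 -0.049]
0.76 [ 514.1 -233.5] [-0.036 -0.046]
0.86 [ 506.  -241.9] [-0.041 -0.042]
0.97 [ 497.  -249.3] [-0.045 -0.037]
1.08 [ 487.3 -255.8] [-0.049 -0.032]
1.18 [ 476.9 -261.1] [-0.052 -0.027]
1.29 [ 466.1 -265.4] [-0.054 -0.021]
1.39 [ 454.8 -268.5] [-0.056 -0.015]
1.5 [ 443.3 -270.4] [-0.058 -0.009]
```

>>> carry_out(
  moves=[
    {"tx": -0.014, "ty": -0.057, "tz": 0.01, "yaw": 0, "jaw": 1},
    {"tx": -0.02, "ty": -0.055, "tz": 0, "yaw": 0, "jaw": 1},
    {"tx": -0.026, "ty": -0.052, "tz": 0, "yaw": 0, "jaw": 1},
    {"tx": -0.031, "ty": -0.049, "tz": 0, "yaw": 0, "jaw": 1},
    {"tx": -0.036, "ty": -0.046, "tz": 0, "yaw": 0, "jaw": 1},
    {"tx": -0.041, "ty": -0.042, "tz": 0, "yaw": 0, "jaw": 1},
    {"tx": -0.045, "ty": -0.037, "tz": 0, "yaw": 0, "jaw": 1},
    {"tx": -0.049, "ty": -0.032, "tz": 0, "yaw": 0, "jaw": 1},
    {"tx": -0.052, "ty": -0.027, "tz": 0, "yaw": 0, "jaw": 1},
    {"tx": -0.054, "ty": -0.021, "tz": 0, "yaw": 0, "jaw": 1},
    {"tx": -0.056, "ty": -0.015, "tz": 0, "yaw": 0, "jaw": 1},
    {"tx": -0.058, "ty": -0.009, "tz": 0, "yaw": 0, "jaw": 1},
    {"tx": -0.02, "ty": 0, "tz": 0, "yaw": 0, "jaw": 1},
    {"tx": 0, "ty": 0, "tz": 0, "yaw": 0, "jaw": 1},
    {"tx": 0, "ty": 0, "tz": 0, "yaw": 0, "jaw": 1},
    {"tx": 0, "ty": 0, "tz": 0, "yaw": 0, "jaw": 1},
  ],
)

```text
t: 4.75
position: [445.9, -269.3, 53.2]
orientation: [0.001, 0.993, 0.116, 0.005]
wrist_force: [13.6, 5.0, -4.0]
gripper_width: 0.151
grip_force: 20.1
```

>>> carry_out(
  moves=[
    {"tx": 0.01, "ty": 0, "tz": 0, "yaw": 0, "jaw": 0},
    {"tx": 0, "ty": 0, "tz": 0, "yaw": 0, "jaw": 0},
    {"tx": 0, "ty": 0, "tz": 0, "yaw": 0, "jaw": 0},
    {"tx": 0, "ty": 0, "tz": 0.15, "yaw": 0, "jaw": 0},
    {"tx": 0, "ty": 0, "tz": 0.2, "yaw": 0, "jaw": 0},
    {"tx": 0, "ty": 0, "tz": 0.2, "yaw": 0, "jaw": 0},
    {"tx": 0, "ty": 0, "tz": 0.2, "yaw": 0, "jaw": 0},
    {"tx": 0.02, "ty": 0.18, "tz": 0.08, "yaw": 0, "jaw": 0},
    {"tx": 0.02, "ty": 0.18, "tz": 0.08, "yaw": 0, "jaw": 0},
    {"tx": 0.02, "ty": 0.18, "tz": 0, "yaw": 0, "jaw": 0},
    {"tx": 0.02, "ty": 0.18, "tz": 0, "yaw": 0, "jaw": 0},
    {"tx": 0.02, "ty": 0.18, "tz": 0, "yaw": 0, "jaw": 0},
    {"tx": 0.02, "ty": 0.18, "tz": 0, "yaw": 0, "jaw": 0},
    {"tx": 0.02, "ty": 0.18, "tz": 0, "yaw": 0, "jaw": 0},
    {"tx": 0.02, "ty": 0.18, "tz": 0, "yaw": 0, "jaw": 0},
    {"tx": 0.02, "ty": 0.18, "tz": 0, "yaw": 0, "jaw": 0},
    {"tx": 0.02, "ty": 0.18, "tz": 0, "yaw": 0, "jaw": 0},
    {"tx": 0, "ty": 0, "tz": 0, "yaw": 0, "jaw": 0},
    {"tx": 0, "ty": 0, "tz": 0, "yaw": 0, "jaw": 0},
  ],
)

```text
t: 6.65
position: [482.6, 89.3, 234.0]
orientation: [0.001, 0.993, 0.115, -0.001]
wrist_force: [0.4, -1.1, -0.3]
gripper_width: 0.5
grip_force: 0.0
```

```bash
cat > knob.py <<'E'
from h import *
s=env.read_state(); m=env.camera_model("wrist"); p,d=env.snapshot("wrist")
print(s['t'],s['position'],s['gripper_width'])
v,u=np.mgrid[:400,:640]
P=(np.stack([u,v,np.ones_like(u)],-1)@np.linalg.inv(m['intrinsics']).T*d[...,None]-m['t'])@m['R']
k=(P[...,2]>108)&(P[...,2]<125)&(d>0)&(np.hypot(P[...,0]-491,P[...,1]-119)<70)
Q=P[k];print("knob",len(Q),Q.mean(0),Q.min(0),Q.max(0),np.argwhere(k).mean(0))
b=cv2.cvtColor(p,cv2.COLOR_RGB2HSV); bl=(b[...,0]>100)&(b[...,0]<130)&(b[...,1]>110)&(P[...,2]>60)&(d>0)
Q=P[bl];print("wheel",len(Q),Q.min(0),Q.max(0))
t,_=env.snapshot("top");c=t[200:275,245:440]
cv2.imwrite("pics/w3.png",np.vstack([p[:,:,::-1],cv2.resize(c[:,:,::-1],(640,200))[:200]]))
E
python3 knob.py
```

```text
6.65 [482.5854294   89.26136743 234.01982236] 0.4998048271042321
knob 390 [527.76145003  92.30053751 116.15067435] [518.75115936  83.39996845 108.34090532] [536.22034887 101.03678387 118.50536749] [150.53846154 326.38717949]
wheel 4984 [443.26818333  28.24203588  64.7600931 ] [540.99283388 168.79947362 311.69144141]
```

View pics/w3.png

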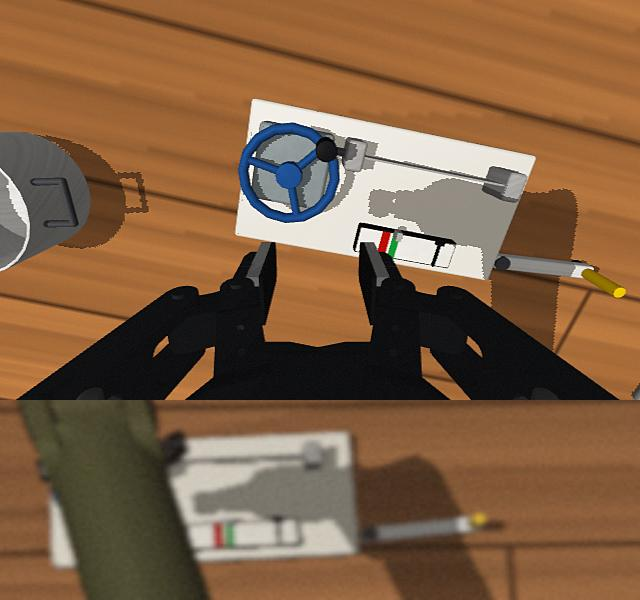

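The leg is out: in the wrist view it points right, with the peg at (600,280), towards the slicer's −y. The knob is at pixel (326,150). That measures (527.6, 92.3, top 117), 45 mm from the axis as given, so the wheel is at about 0.67 rad. Moving to grasp the knob.

>>> carry_out(
  moves=[
    {"tx": 0.115, "ty": 0.015, "tz": 0, "yaw": 0, "jaw": 0},
    {"tx": 0.11, "ty": 0, "tz": 0, "yaw": 0, "jaw": 0},
    {"tx": 0, "ty": 0, "tz": -0.1, "yaw": 0, "jaw": 0},
    {"tx": 0, "ty": 0, "tz": -0.14, "yaw": 0, "jaw": 0},
    {"tx": 0, "ty": 0, "tz": -0.14, "yaw": 0, "jaw": 0},
    {"tx": 0, "ty": 0, "tz": -0.14, "yaw": 0, "jaw": 0},
    {"tx": 0, "ty": 0, "tz": -0.14, "yaw": 0, "jaw": 0},
    {"tx": 0, "ty": 0, "tz": 0, "yaw": 0, "jaw": 0},
    {"tx": 0, "ty": 0, "tz": 0, "yaw": 0, "jaw": 1},
    {"tx": 0, "ty": 0, "tz": 0, "yaw": 0, "jaw": 1},
    {"tx": 0, "ty": 0, "tz": 0, "yaw": 0, "jaw": 1},
    {"tx": 0, "ty": 0, "tz": 0, "yaw": 0, "jaw": 1},
    {"tx": 0, "ty": 0, "tz": 0, "yaw": 0, "jaw": 1},
  ],
  newtons=50,
)

```text
t: 8.05
position: [528.9, 92.5, 103.8]
orientation: [0.0, 0.993, 0.114, 0.001]
wrist_force: [-0.7, -1.2, 6.1]
gripper_width: 0.19
grip_force: 49.5
```

```bash
cat > arc.py <<'E'
from h import *
import sys
A=np.array([491.3,119.]);b=np.radians(2.17)
a0,a1,n=float(sys.argv[1]),float(sys.argv[2]),int(sys.argv[3])
f=lambda a:A+45*np.array([np.cos(b-a),np.sin(b-a)])
s=env.read_state();r=s['position'][:2]-A
print(s['position'],"angle",(b-np.arctan2(r[1],r[0]))%(2*np.pi),"r",np.hypot(*r),s['wrist_force'])
aa=np.linspace(a0,a1,n+1)
for o,a in zip(aa,aa[1:]): print(round(a,2),((f(a)-f(o))/200).round(3))
E
python3 arc.py 0.67 3.67 20
```

```text
[528.88541036  92.50813624 103.78601829] angle 0.6518434500643614 r 45.983496141937636 [-0.69331093 -1.16360624  6.14642797]
0.82 [-0.022 -0.026]
0.97 [-0.025 -0.022]
1.12 [-0.029 -0.018]
1.27 [-0.031 -0.014]
1.42 [-0.033 -0.009]
1.57 [-0.034 -0.004]
1.72 [-0.034  0.001]
1.87 [-0.033  0.006]
2.02 [-0.032  0.011]
2.17 [-0.03   0.016]
2.32 [-0.027  0.02 ]
2.47 [-0.024  0.024]
2.62 [-0.02   0.027]
2.77 [-0.016  0.03 ]
2.92 [-0.011  0.032]
3.07 [-0.006  0.033]
3.22 [-0.001  0.034]
3.37 [0.004 0.033]
3.52 [0.009 0.033]
3.67 [0.014 0.031]
```

>>> carry_out(
  moves=[
    {"tx": -0.022, "ty": -0.026, "tz": 0, "yaw": 0, "jaw": 1},
    {"tx": -0.025, "ty": -0.022, "tz": 0, "yaw": 0, "jaw": 1},
    {"tx": -0.029, "ty": -0.018, "tz": 0, "yaw": 0, "jaw": 1},
    {"tx": -0.031, "ty": -0.014, "tz": 0, "yaw": 0, "jaw": 1},
    {"tx": -0.033, "ty": -0.009, "tz": 0, "yaw": 0, "jaw": 1},
    {"tx": -0.034, "ty": -0.004, "tz": 0, "yaw": 0, "jaw": 1},
    {"tx": -0.034, "ty": 0.001, "tz": 0, "yaw": 0, "jaw": 1},
    {"tx": -0.033, "ty": 0.006, "tz": 0, "yaw": 0, "jaw": 1},
    {"tx": -0.032, "ty": 0.011, "tz": 0, "yaw": 0, "jaw": 1},
    {"tx": -0.03, "ty": 0.016, "tz": 0, "yaw": 0, "jaw": 1},
    {"tx": -0.027, "ty": 0.02, "tz": 0, "yaw": 0, "jaw": 1},
    {"tx": -0.024, "ty": 0.024, "tz": 0, "yaw": 0, "jaw": 1},
    {"tx": -0.02, "ty": 0.027, "tz": 0, "yaw": 0, "jaw": 1},
    {"tx": -0.016, "ty": 0.03, "tz": 0, "yaw": 0, "jaw": 1},
    {"tx": -0.011, "ty": 0.032, "tz": 0, "yaw": 0, "jaw": 1},
    {"tx": -0.006, "ty": 0.033, "tz": 0, "yaw": 0, "jaw": 1},
    {"tx": -0.001, "ty": 0.034, "tz": 0, "yaw": 0, "jaw": 1},
    {"tx": 0, "ty": 0, "tz": 0, "yaw": 0, "jaw": 1},
    {"tx": 0, "ty": 0, "tz": 0, "yaw": 0, "jaw": 1},
  ],
)

```text
t: 9.95
position: [448.4, 119.5, 103.8]
orientation: [0.001, 0.993, 0.114, 0.002]
wrist_force: [0.6, -2.1, 6.9]
gripper_width: 0.194
grip_force: 49.8
```

```bash
python3 arc.py 3.22 4.3 9
```

```text
[448.37999142 119.51434239 103.79373931] angle 3.1914494687213546 r 42.92309033963391 [ 0.60349781 -2.07640435  6.93795256]
3.34 [0.003 0.027]
3.46 [0.006 0.026]
3.58 [0.009 0.025]
3.7 [0.012 0.024]
3.82 [0.015 0.023]
3.94 [0.017 0.021]
4.06 [0.02  0.018]
4.18 [0.022 0.016]
4.3 [0.024 0.013]
```

>>> carry_out(
  moves=[
    {"tx": 0.003, "ty": 0.027, "tz": 0, "yaw": 0, "jaw": 1},
    {"tx": 0.006, "ty": 0.026, "tz": 0, "yaw": 0, "jaw": 1},
    {"tx": 0.009, "ty": 0.025, "tz": 0, "yaw": 0, "jaw": 1},
    {"tx": 0.012, "ty": 0.024, "tz": 0, "yaw": 0, "jaw": 1},
    {"tx": 0.015, "ty": 0.023, "tz": 0, "yaw": 0, "jaw": 1},
    {"tx": 0.017, "ty": 0.021, "tz": 0, "yaw": 0, "jaw": 1},
    {"tx": 0.02, "ty": 0.018, "tz": 0, "yaw": 0, "jaw": 1},
    {"tx": 0.022, "ty": 0.016, "tz": 0, "yaw": 0, "jaw": 1},
    {"tx": 0.024, "ty": 0.013, "tz": 0, "yaw": 0, "jaw": 1},
    {"tx": 0, "ty": 0, "tz": 0, "yaw": 0, "jaw": 1},
    {"tx": 0, "ty": 0, "tz": 0, "yaw": 0, "jaw": 1},
    {"tx": 0, "ty": 0, "tz": 0, "yaw": 0, "jaw": 1},
    {"tx": 0, "ty": 0, "tz": 0, "yaw": 0, "jaw": 1},
  ],
)

```text
t: 11.25
position: [471.2, 159.3, 103.7]
orientation: [0.001, 0.993, 0.114, -0.001]
wrist_force: [-7.0, -1.4, 14.5]
gripper_width: 0.197
grip_force: 50.7
```

```bash
python3 arc.py 4.3 4.4 1; python3 - <<'E'
from h import *
t,_=env.snapshot("top");w,_=env.snapshot("wrist")
a=cv2.resize(t[200:275,245:440,::-1],None,fx=4,fy=4,interpolation=cv2.INTER_CUBIC)
b=cv2.resize(w[:,:,::-1],(448,280)); b=cv2.copyMakeBorder(b,0,0,0,a.shape[1]-448,0)
cv2.imwrite("pics/g.png",np.vstack([a,b]))
E
```

```text
[471.15074216 159.28979314 103.67369013] angle 4.286528421801143 r 45.0473087183621 [-6.97416359 -1.37862427 14.53965675]
4.4 [0.021 0.009]
```

View pics/g.png

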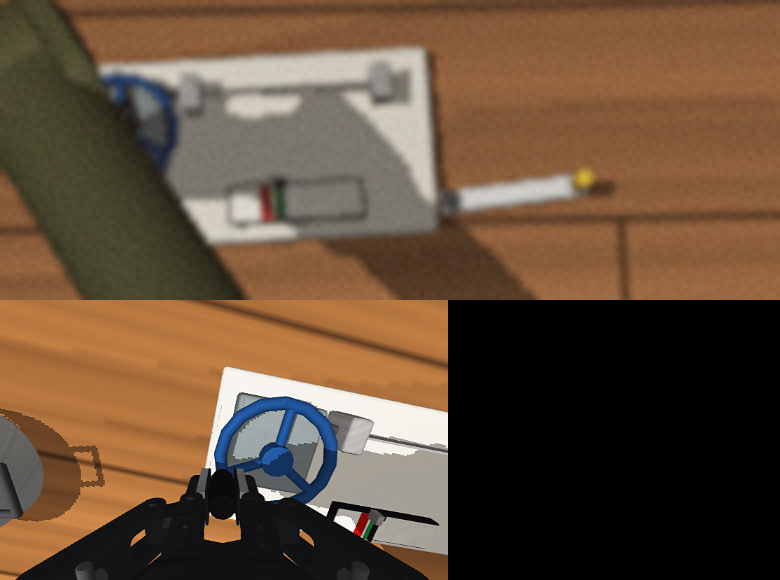

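The pointer now sits at the green band, at about (278,200) in the top crop. The wheel estimate is 4.2–4.29 with a tangential force of 7 N, which is the firm region. Releasing and lifting clear to check.

>>> carry_out(
  moves=[
    {"tx": 0, "ty": 0, "tz": 0, "yaw": 0, "jaw": 0},
    {"tx": 0, "ty": 0, "tz": 0, "yaw": 0, "jaw": 0},
    {"tx": 0, "ty": 0, "tz": 0, "yaw": 0, "jaw": 0},
    {"tx": 0, "ty": 0, "tz": 0.1, "yaw": 0, "jaw": 0},
    {"tx": 0, "ty": 0, "tz": 0.15, "yaw": 0, "jaw": 0},
    {"tx": 0, "ty": 0, "tz": 0.2, "yaw": 0, "jaw": 0},
    {"tx": 0, "ty": 0, "tz": 0.2, "yaw": 0, "jaw": 0},
    {"tx": -0.1, "ty": -0.15, "tz": 0.1, "yaw": 0, "jaw": 0},
    {"tx": -0.1, "ty": -0.15, "tz": 0.1, "yaw": 0, "jaw": 0},
    {"tx": 0, "ty": 0, "tz": 0, "yaw": 0, "jaw": 0},
    {"tx": 0, "ty": 0, "tz": 0, "yaw": 0, "jaw": 0},
  ],
)

```text
t: 12.45
position: [432.3, 98.7, 272.7]
orientation: [0.001, 0.994, 0.113, 0.001]
wrist_force: [0.2, -0.6, -0.5]
gripper_width: 0.502
grip_force: 0.0
```

```bash
python3 knob.py; python3 - <<'E'
from h import *
m=env.camera_model("wrist"); w,_=env.snapshot("wrist")
# unwarp gauge plane z=39 in slicer axes: 4 px/mm, slicer x -75..-15 (rows), y -90..60
b=np.radians(2.17);R=np.array([[np.cos(b),-np.sin(b)],[np.sin(b),np.cos(b)]])
ys,xs=np.meshgrid(np.arange(60,-90,-.25),np.arange(-5,-80,-.25))
X=np.stack([xs,ys],-1)@R.T+[479.8,14.]
X=np.concatenate([X,np.full(X.shape[:2]+(1,),39.)],-1)
q=(X@m['R'].T+m['t'])@m['intrinsics'].T;q=(q[...,:2]/q[...,2:]).astype(np.float32)
g=cv2.remap(w,q[...,0],q[...,1],cv2.INTER_LINEAR)[:,:,::-1]
cv2.imwrite("pics/g2.png",np.vstack([g,cv2.copyMakeBorder(cv2.resize(w[:,:,::-1],(440,275)),0,0,0,160,0)]))
E
```

```text
12.45 [432.28213874  98.74755629 272.70644414] 0.5024225850830187
knob 309 [469.8439419  158.01040813 115.94148988] [460.63969098 149.88672855 108.01697962] [478.10834799 166.68931972 118.30723209] [140.4012945  263.22977346]
wheel 4635 [410.74287963  37.6542349   66.87967835] [540.56564095 168.9717256  352.22794011]
```

View pics/g2.png

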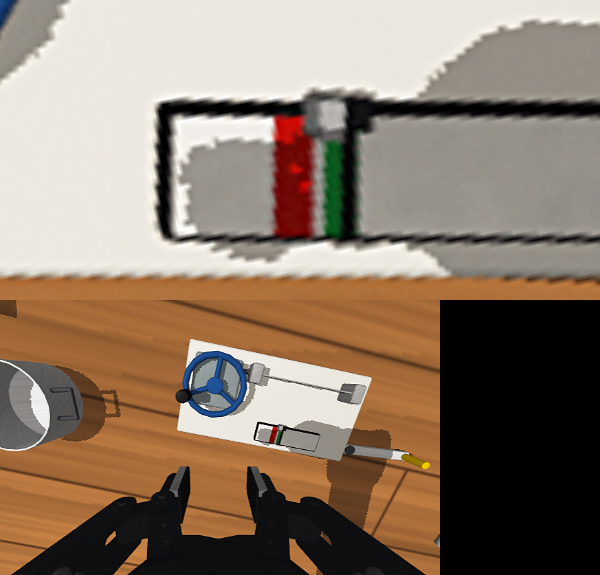

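The pointer lies inside the green band. In the rectified gauge view it is at column 349, with green spanning about 324–357. That reads about 4.16 rad, and the knob pose gives 4.25. The leg is out and the arm is clear, so I'm handing in.

```bash
python3 -c "
from workcell import env
print(env.finish_job())"
```

```text
the job is handed in; nothing more can be done
None
```

I handed the job in with the prop leg out at its stop (about 1.48 rad) and the tension wheel at about 4.2 rad with the pointer in the green band; the arm is clear and never went near the crockery, spoon, jar or trivet, though no verdict came back.

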